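# Fit the sprung gauge bar between the posts of its stand

### The arm

A 6-joint arm with a two-finger parallel gripper is mounted at the origin on a cart in front of the work surface, level with it; the furniture and walls round the work are solid. World frame = base frame: x ahead of the robot, y to its left, z up, the work surface at z = 0. Lengths are in mm, angles in degrees, forces in N, time in s.
With the tool pointing down it reaches from about 350 to 850 mm from the base axis. Payload 8.1 kg.
Tool frame: the origin (TCP) lies midway between the tips of the shut fingers; the grasp point (between the pads) lies 19 mm behind it; z points along the fingers, y is the line along which they close (so a half turn about z gives the same grasp; the last joint's range is limited). The gripper opens to 85 mm and grips with 20 to 120 N. Pads are 22 mm wide; open, the fingers measure 114 mm over their backs; the gripper's body (76 mm by 85 mm) begins 54 mm behind the grasp point. The pads swing forward as they close: fully open they stand 13 mm farther back than shut.
Start: joints at [61.914, 7.471, 85.268, -0, 87.261, -4.893], TCP at [236.28, 551.522, 193.792] pointing down, gripper open.
Joint ranges: [-169.43, 169.43], [-51.17, 129.36], [1.28, 143.12], [-76.62, 256.62], [0, 156.53], [-152.29, 152.29]. Speed limits (degrees/s): [136.94, 136.94, 159.86, 180, 180, 180].

### API

Orientations are given as [roll, pitch, yaw] about the fixed x, y, z axes, in that order (R = Rz(yaw) Ry(pitch) Rx(roll)).
In Python, from bench import r gives the robot as it stands. The module is installed in compiled form; this text tells all that it offers.
- The arm moves only by the tool jog_arm, never from a script. Its argument "rows" is a list of rows, each a list of 2 entries, a list of its own where there are three numbers: the shift along the tool's x, y, z in mm, then the turn, a rotation vector about the tool's x, y, z in rad. A call has 1 to 10 rows; each row is the pose to reach, as a shift and turn from the pose commanded when the call began, along the tool's axes at that moment; what a row does not reach only later rows make up. A row lasts 1/10 s, in which the tool goes at most 50 mm and 8.59 degrees, less where a joint would pass 70% of its speed; a pose out of reach is approached as far as the arm can. A call with a gripper value outside its range is refused whole. "grip" is the finger opening in mm, from 0 to 85.4, set as the call begins (left out, the last holds). The fingers move at their own pace and stop on an object; "force" is the grip in N (left out, the last holds). Time passes only in rows, so rows that repeat a pose let the fingers close. It gives the time, the measured TCP pose, the force, the opening and the grip force at its end, in the units of the state.
- r.sense(): the state, without advancing time (a new reading comes with each control period).
- r.snapshot(name): name is "scene" or "top"; returns (picture, depth): 384x512x3 uint8, blue, green, red; 384x512 float32, mm along the optical axis (not along the pixel's ray), 0 where there is no reading.
- r.camera_params(name): a dict with "fx", "fy", "cx", "cy" (pixels), "pose" (4x4, takes a point from camera to world coordinates). Camera axes: x right, y down, z forward; pixel columns grow to the right and rows downward; lengths in mm; the calibration is good to about 2 mm. A picture is of the moment at which its call begins. camera_params takes no time and is no camera call.
- r.hand_in(): hands the job in; it is judged then, once.
The state is a dict: "time": time; "joint_pos": joint angles; "qd": joint speeds; "joint_efforts": joint torques, N m; "tool_pos": TCP position; "tcp_rot": TCP orientation; "ft_force": force on the tool from outside, world axes, zero at the start; "wrist_torque": the same for the moment, N m; "finger_gap": finger opening in mm; "grip_force": force on a finger pad.
Only numpy, scipy, OpenCV 4.12 (cv2) and the standard library are available. Lean on these libraries where they do the work, as an engineer would, in place of code of your own. Each camera call takes 0.05 s, during which the arm holds its last target. There are 200 camera calls.

### The job

Take the sprung gauge bar out of its cradle and fit it in the stand: press its spring plunger into the groove of the tall post, slide the bar down to the bottom of the groove, and let the spring push the fixed pin into the hole of the low post, so that the bar stays there level on its own. Work gently: never drive the plunger hard against its end stop, and leave the loupe and the hex key where they are.

Things in the scene. Friction and masses are not known exactly. Their poses are not given: they have to be found in the camera images.
- bar: the sprung gauge bar: aluminium, about 0.25 kg, 22 x 22 mm square, 120 mm long along its y axis, z up, origin at its centre. Grip it across x between its two dark round collars (32 mm diameter, 20 to 26 mm either side of the centre). It starts in the cradle, its axis 46 mm above the desk
- bar_pin_root (a point): centre of the bar's -y end face; from it stands a fixed round steel pin, 8 mm diameter, 6 mm long, with a ball end
- bar_plunger_root (a point): centre of the bar's +y end face; from it stands a round steel spring plunger, 12 mm diameter with a ball end, 32 mm out when free. It can be pushed in by 21 mm (2.5 N to start, about 6.5 N after 20 mm), then meets its hard end stop
- cradle: low grey plastic cradle, fixed, 54 x 118 mm, 47 mm high: two saddles 12 mm thick, 44 mm either side of its centre, notches 25 mm wide and 12 mm deep, open above. Origin under its centre; the bar lies along its y axis, plunger to +y
- stand: the stand's dark steel base, 64 x 248 mm, fixed; origin under its centre, z up. On it is clamped a steel carriage with two posts. The carriage's middle lies anywhere within 18 mm of the base's middle along y, fixed for the run; the readings do not tell where: feel for it. y values of the posts below are from the carriage's middle, heights from the desk
- stand_tall_end (a point): point on the base 100 mm along +y, top of the carriage (z 18 mm), by the tall post: 33 mm wide in x, 116 mm high. Its inner face (y 65.5 mm) has a middle upright groove 17 mm wide, 5 mm deep (wall at y 70.5), open above, ending on a floor at height 54 mm; from there up to 68 mm it is 3 mm deeper, a pocket. The plunger belongs in it
- stand_low_end (a point): point on the base 100 mm along -y (z 18 mm), by the low post: 34 mm wide, 74 mm high. Its inner face (y -70.5 mm) has a round hole 13 mm across, 10 mm deep, centre at height 61.5 mm, for the pin. To pass between the posts the plunger must be pushed in over 17 mm from where it meets the groove wall. Seated, it is 8 mm in, the bar's axis 60 mm high, its -y end face on this post
- loupe: small black round loupe, 42 mm diameter, 36 mm high, standing on the desk; leave it alone
- hex_key_0: bent steel hex key, 30 x 88 x 8 mm, lying on the desk near the loupe; leave it alone

How it is judged:
By the outcome, as a careful person would: the job done as asked, in the order asked, and still so for the second after the job is handed in, with the robot touching nothing.
It also fails if it takes over 51 s, if anything falls off the work surface, if the arm or the gripper's body presses on something with over 40 N, if the wrist force passes 120 N, or if a joint passes its speed limit or range.

## Working session

There is one attempt and no reset: what is moved stays moved. The work goes in short steps, Python scripts to look and compute and a tool call to move; the robot and the scene stay as the last step left them, time stands still between calls to the robot, and variables do not carry over. Pictures are saved under pics/ and viewed, at most 10 in all, crops included, and the job is handed in when it is done.

Besides the shell and the picture viewer there is one more tool, called after ">>>" as name(argument=value, ...), one argument or row to a line, values as JSON. jog_arm: Moves the arm, as the interface text tells. Its arguments: {"type":"object","properties":{"rows":{"type":"array"},"grip":{"type":"number"},"force":{"type":"number"}},"required":["rows"]}

```bash
mkdir -p pics
cat > h.py <<'E'
import numpy as np, cv2
from bench import r
def pts(name):
    im,d=r.snapshot(name); c=r.camera_params(name)
    v,u=np.mgrid[0:384,0:512]
    p=np.stack([(u-c['cx'])/c['fx']*d,(v-c['cy'])/c['fy']*d,d,np.ones_like(d)],-1)@np.array(c['pose']).T
    p=p[...,:3]; p[d==0]=np.nan
    return im,p
E
python3 - <<'E'
from h import *
for n in ['top','scene']:
    im,p=pts(n); np.save(n+'.npy',p); np.save(n+'_im.npy',im); cv2.imwrite(f'pics/{n}0.png',im)
    c=r.camera_params(n); print(n,c['fx'],np.round(c['pose'],3).tolist())
print(r.sense())
E
```

```text
top 396.1052445120971 [[0.026, -0.988, 0.153, 301.166], [-0.999, -0.03, -0.021, 47.307], [0.026, -0.153, -0.988, 1286.683], [0.0, 0.0, 0.0, 1.0]]
scene 406.1887597316862 [[0.772, -0.481, 0.416, 66.641], [-0.636, -0.577, 0.512, -488.664], [-0.007, -0.66, -0.752, 821.412], [0.0, 0.0, 0.0, 1.0]]
{'time': 0.1, 'joint_pos': array([ 6.19143156e+01,  7.51370656e+00,  8.53258238e+01, -1.12631695e-03,
        8.72641932e+01, -4.89081549e+00]), 'qd': array([-0.07675376, -0.19144957, -0.06542063,  0.02611467, -0.08040789,
       -0.10262946]), 'joint_efforts': array([ 1.13033664e-03, -5.70957220e+01, -5.01938653e+01, -1.35002188e-04,
        8.25713680e-03,  2.98205543e-05]), 'tool_pos': array([235.99525783, 550.98200386, 192.79224467]), 'tcp_rot': array([-1.79896558e+02, -7.72233279e-03,  1.56805179e+02]), 'ft_force': array([-0.47591277, -0.15235096, -0.40286657]), 'wrist_torque': array([ 0.00018697, -0.0145471 , -0.03807625]), 'grip_force': 0.0, 'finger_gap': 85.51582914637164}
```

View pics/top0.png

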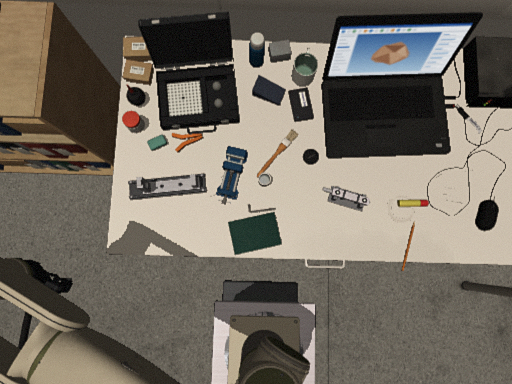

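View pics/scene0.png

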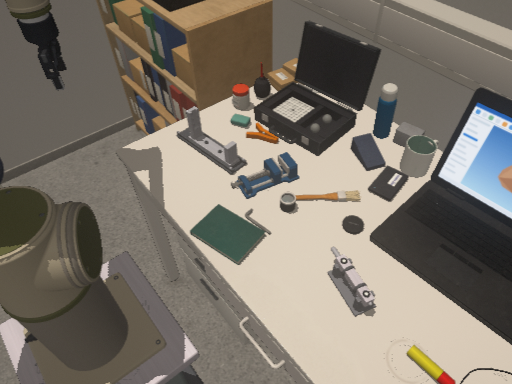

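The top view shows the stand at about (167,186), with its tall post on the left (+y). The bar lies in its cradle at about (346,197) with the plunger to the left (323,190). The scene view agrees: tall post (193,122), low post (231,153), plunger tip (335,251).

Run:
```python
from h import *
for n,regs in [('top',{'bar':(318,180,374,214),'stand':(122,166,212,204)}),('scene',{'bar':(322,240,380,316),'stand':(172,100,250,176)})]:
    P=np.load(n+'.npy'); im=np.load(n+'_im.npy')
    for k,(a,b,c,d) in regs.items():
        p=P[b:d,a:c].reshape(-1,3); 
        desk=p[(p[:,2]<5)]; print(n,k,'desk z',np.nanmedian(desk[:,2]))
        for lo,hi in [(6,30),(40,52),(52,60),(60,66),(66,80),(80,125)]:
            q=p[(p[:,2]>lo)&(p[:,2]<hi)]
            if len(q)<6: continue
            rc=cv2.minAreaRect(q[:,:2].astype(np.float32))
            print(n,k,lo,hi,len(q),'rect',np.round(rc[0],1),np.round(rc[1],1),round(rc[2],1),'mean',np.round(q.mean(0),1))
    for k,(a,b,c,d) in regs.items():
        cv2.imwrite(f'pics/{n}_{k}.png',cv2.resize(im[b:d,a:c],None,fx=7,fy=7,interpolation=cv2.INTER_CUBIC))
a=[cv2.resize(cv2.imread(f'pics/{n}_{k}.png'),(400,300)) for n in('top','scene') for k in ('bar','stand')]
cv2.imwrite('pics/m.png',np.vstack([np.hstack(a[:2]),np.hstack(a[2:])]))
```

```text
top bar desk z 0.33756848695156805
top bar 6 30 202 rect [ 497.8 -255.6] [102.1 179.9] 4.0 mean [ 480.7 -259.4    9.2]
top bar 40 52 99 rect [ 491.6 -250.8] [156.3  41.9] 74.1 mean [ 490.2 -242.7   47.5]
top bar 52 60 237 rect [ 494.  -251.4] [146.2  32.1] 72.5 mean [ 489.1 -259.3   56.8]
top bar 60 66 55 rect [ 487.4 -261.8] [115.9  21.5] 76.1 mean [ 487.1 -267.1   61.5]
top stand desk z -0.6485349286409701
top stand 6 30 1141 rect [502.2 321.3] [ 95.5 260.2] 2.7 mean [507.6 319.9  15.1]
top stand 40 52 23 rect [512.9 306.5] [ 33.3 164.9] 7.6 mean [505.5 338.6  47.3]
top stand 52 60 23 rect [509.6 307. ] [ 27.3 167.1] 7.3 mean [507.6 320.7  55.1]
top stand 60 66 7 rect [497.6 301. ] [155.2  29. ] 87.0 mean [498.5 354.2  63.3]
top stand 66 80 76 rect [512.3 308. ] [ 32.8 167.6] 7.3 mean [518.3 261.7  72.9]
top stand 80 125 102 rect [507.4 311.5] [ 32.6 164.4] 4.2 mean [501.5 381.1 107.5]
scene bar desk z -0.2595438462785751
scene bar 6 30 490 rect [ 537.5 -263. ] [122.3 178.1] 88.4 mean [ 484.4 -261.5    9.9]
scene bar 40 52 276 rect [ 491.7 -250.1] [156.6  43.4] 74.7 mean [ 482.7 -256.4   46.8]
scene bar 52 60 540 rect [ 490.3 -248.9] [147.4  27.3] 76.0 mean [ 486.7 -262.9   56.6]
scene bar 60 66 40 rect [ 483.2 -277.4] [83. 19.] 75.7 mean [ 485.7 -268.4   61.3]
scene stand desk z -0.7650984737723547
scene stand 6 30 1305 rect [536.5 351.8] [351.5 222.9] 52.2 mean [541.2 325.2  16. ]
scene stand 40 52 80 rect [604.3 319.4] [220.7 166.6] 7.6 mean [513.7 305.   45.9]
scene stand 52 60 65 rect [510.5 309.2] [ 33.1 171.1] 8.0 mean [509.6 311.2  55.7]
scene stand 60 66 42 rect [510.6 308.9] [ 33.2 169.4] 8.1 mean [509.7 302.4  62.9]
scene stand 66 80 121 rect [513.3 309.7] [ 37.  170.7] 7.5 mean [512.5 292.6  73.1]
scene stand 80 125 163 rect [502.8 385.6] [36.  20.4] 4.9 mean [501.  382.8 102.1]
```

View pics/m.png

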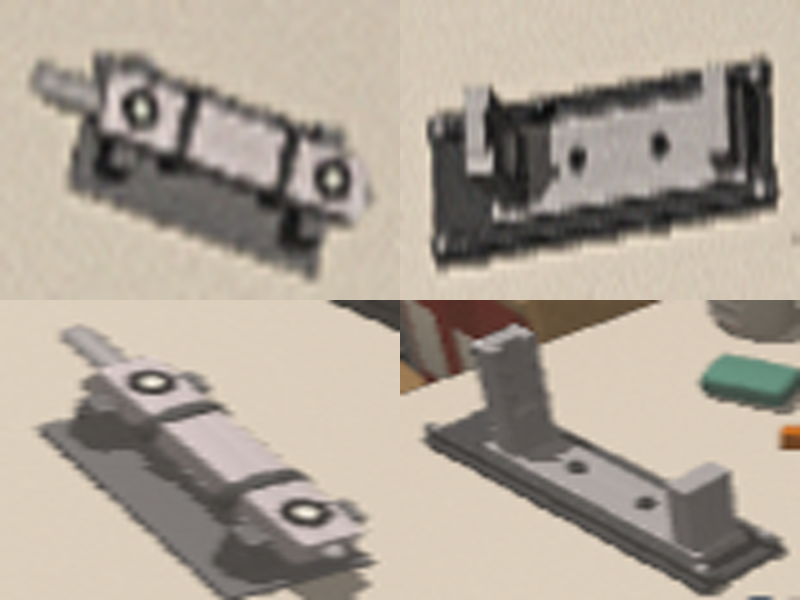

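The crops confirm the layout: the plunger is at the bar's upper-left end, and the groove faces the low post. Next I measure the axes more accurately.

```bash
cat > m.py <<'E'
from h import *
def ax(yaw):
    a=np.radians(yaw); return np.array([np.cos(a),np.sin(a)]),np.array([-np.sin(a),np.cos(a)])
for n,regs in [('top',{'bar':(318,180,374,214),'stand':(122,166,212,204)}),('scene',{'bar':(322,240,380,316),'stand':(172,100,250,176)})]:
    P=np.load(n+'.npy'); im=np.load(n+'_im.npy').astype(float).mean(2)
    def get(k):
        a,b,c,d=regs[k]; return P[b:d,a:c].reshape(-1,3),im[b:d,a:c].ravel()
    p,g=get('bar'); q=p[(p[:,2]>54)&(p[:,2]<58.5)]
    rc=cv2.minAreaRect(q[:,:2].astype(np.float32)); print(n,'bar top',np.round(rc[0],1),np.round(rc[1],1),rc[2])
    c=np.array([490,-260.]); ex,ey=ax(-15)
    for lab,lo,hi in [('plunger',44,53.5),('top',54,58.5)]:
        s=(p[:,2]>lo)&(p[:,2]<hi); q=p[s]; Y=(q[:,:2]-c)@ey; X=(q[:,:2]-c)@ex
        if lab=='plunger': s=(Y>68)&(abs(X)<20)
        else: s=abs(X)<20
        print(lab,'X/Y fit slope,off',np.round(np.polyfit(Y[s],X[s],1),3),'X pct',np.round(np.percentile(X[s],[2,50,98]),1),'Y',np.round(np.percentile(Y[s],[1,99]),1))
    s=(p[:,2]>50)&(p[:,2]<65); Y=(p[s,:2]-c)@ey; X=(p[s,:2]-c)@ex; G=g[s]
    print('bright',[(int(y),int(G[(abs(X)<7)&(abs(Y-y)<2)].mean())) for y in range(-44,45,3) if ((abs(X)<7)&(abs(Y-y)<2)).any()])
    p,g=get('stand'); c=np.array([510,320.]); ex,ey=ax(7.6)
    for lab,lo,hi in [('base',4,14),('carr',15,21),('lowtop',72,76),('low',30,70),('talltop',114,118),('tall',80,113)]:
        s=(p[:,2]>lo)&(p[:,2]<hi); q=p[s]; Y=(q[:,:2]-c)@ey; X=(q[:,:2]-c)@ex
        s=abs(Y)<140; s&=abs(X)<45
        if 'low' in lab: s&=Y<0
        if 'tall' in lab: s&=Y>0
        if s.sum()<4: print(lab,'few');continue
        rc=cv2.minAreaRect(np.c_[X,Y][s].astype(np.float32)); print(lab,s.sum(),'X',np.round(np.percentile(X[s],[1,50,99]),1),'Y',np.round(np.percentile(Y[s],[1,50,99]),1),'rect',np.round(rc[0],1),np.round(rc[1],1),round(rc[2],1))
E
python3 m.py
```

```text
top bar top [ 492.4 -255.9] [136.9  29.7] 74.02587127685547
plunger X/Y fit slope,off [ 0.003 -0.645] X pct [-5.6  0.1  5. ] Y [69.  87.1]
top X/Y fit slope,off [ 0.005 -0.253] X pct [-12.   -0.1  12.6] Y [-63.1  62.7]
bright [(-44, 76), (-41, 107), (-38, 178), (-35, 190), (-32, 178), (-29, 89), (-26, 58), (-23, 151), (-20, 186), (-17, 188), (-14, 184), (-11, 183), (-8, 183), (-5, 187), (-2, 183), (1, 185), (4, 186), (7, 188), (10, 190), (13, 188), (16, 111), (19, 62), (22, 121), (25, 185), (28, 197), (31, 154), (34, 76), (37, 104), (40, 123), (43, 87)]
base 504 X [-40.6  -9.9  36.5] Y [-129.6   13.   126.6] rect [ 0.2 -4.4] [265.2  88.9] 89.8
carr 590 X [-27.1  -0.3  28. ] Y [-112.9   -8.8  120. ] rect [0.6 3.8] [245.6  56.2] 90.0
lowtop 38 X [-16.1  -0.5  16.4] Y [-95.4 -86.8 -80.3] rect [  0.2 -87.9] [15.2 32.8] 89.5
low 30 X [-16.6 -12.6  17.3] Y [-96.4 -95.6 -80. ] rect [ -2.1 -94.4] [14.2 37.2] 64.0
talltop 38 X [-14.1   2.6  17.1] Y [55.4 66.1 72.8] rect [ 1.4 64.9] [18.2 30.9] 86.4
tall 49 X [-15.9  -4.1  15. ] Y [55.5 60.8 72.9] rect [ 0.1 63.4] [17.6 31.7] 86.0
scene bar to
[... 391 characters left out ...]
-2, 196), (1, 196), (4, 197), (7, 197), (10, 197), (13, 196), (16, 154), (19, 101), (22, 100), (25, 145), (28, 191), (31, 197), (34, 174), (37, 113), (40, 131), (43, 156)]
base 382 X [-31.8 -25.1  29.7] Y [-118.4  -26.   127.4] rect [5.6 5.2] [250.8  75.7] 89.3
carr 548 X [-28.   -6.1  27.7] Y [-112.3   -4.   116.5] rect [-0.   3.1] [243.2  57. ] 89.7
lowtop 46 X [-16.5  -0.2  17.1] Y [-95.1 -87.6 -77.9] rect [  0.  -86.2] [34.  17.7] 1.0
low 138 X [-17.3  -5.   18.9] Y [-96.3 -93.2 -78.8] rect [ -0.7 -92. ] [16.2 38.7] 67.6
talltop 33 X [-14.8   0.2  18.2] Y [58.9 67.  74.7] rect [ 1.7 66.9] [15.6 33.2] 86.6
tall 119 X [-16.   -0.9  18.6] Y [56.5 61.8 76.4] rect [ 1.6 66. ] [20.4 36. ] 87.3
```

```bash
cat > sh.py <<'E'
import sys, numpy as np
# from x y z yaw  to x y z yaw -> tool shift & turn
a=list(map(float,sys.argv[1:9])); y=np.radians(a[3]); d=np.array(a[4:7])-a[:3]
print(np.round([np.cos(y)*d[0]+np.sin(y)*d[1],np.sin(y)*d[0]-np.cos(y)*d[1],-d[2]],1),'rz',round(-np.radians(a[7]-a[3]),4))
E
python3 sh.py 236.28 551.52 193.79 156.807 362 144 172 116
python3 sh.py 362 144 172 116 488.1 -263.3 150 74.9
```

```text
[-276.1 -325.1   21.8] rz 0.7122
[-421.4  -65.2   22. ] rz 0.7173
```

>>> jog_arm(
  rows=[
    [[-15,-18,1],[0,0,0.04]],
    [[-42,-49,3],[0,0,0.1]],
    [[-72,-85,6],[0,0,0.18]],
    [[-102,-121,8],[0,0,0.26]],
    [[-132,-156,11],[0,0,0.34]],
    [[-162,-191,13],[0,0,0.42]],
    [[-192,-226,15],[0,0,0.5]],
    [[-222,-261,18],[0,0,0.58]],
    [[-250,-295,20],[0,0,0.65]],
    [[-276,-325,22],[0,0,0.712]],
  ],
  grip=60,
)

```text
time: 1.1
tool_pos: [361.9, 142.1, 171.4]
tcp_rot: [-180.0, 0.0, 115.8]
ft_force: [-0.2, -0.0, 0.6]
finger_gap: 60.4
grip_force: 0.0
```

>>> jog_arm(
  rows=[
    [[-42,-6.5,2],[0,0,0.07]],
    [[-86,-13,4],[0,0,0.15]],
    [[-132,-20,7],[0,0,0.23]],
    [[-178,-27,9],[0,0,0.31]],
    [[-224,-35,12],[0,0,0.39]],
    [[-270,-42,14],[0,0,0.47]],
    [[-316,-49,16],[0,0,0.55]],
    [[-362,-56,19],[0,0,0.63]],
    [[-400,-62,21],[0,0,0.69]],
    [[-421,-65,22],[0,0,0.717]],
  ],
)

```text
time: 2.1
tool_pos: [487.9, -265.6, 148.8]
tcp_rot: [-179.9, 0.0, 74.7]
ft_force: [0.1, -0.1, -0.7]
finger_gap: 59.7
grip_force: 0.0
```

>>> jog_arm(
  rows=[
    [[0,0,0],[0,0,0]],
    [[0,0,0],[0,0,0]],
  ],
)

```text
time: 2.3
tool_pos: [487.7, -262.6, 149.0]
tcp_rot: [-179.9, -0.0, 74.9]
ft_force: [-0.1, 0.8, -0.1]
finger_gap: 59.8
grip_force: 0.0
```

>>> jog_arm(
  rows=[
    [[0,0,15],[0,0,0]],
    [[0,0,45],[0,0,0]],
    [[0,0,75],[0,0,0]],
    [[0,0,95],[0,0,0]],
    [[0,0,110],[0,0,0]],
    [[0,0,117],[0,0,0]],
    [[0,0,121],[0,0,0]],
    [[0,0,121],[0,0,0]],
  ],
)

```text
time: 3.1
tool_pos: [488.5, -262.7, 29.0]
tcp_rot: [180.0, 0.0, 74.9]
ft_force: [-0.0, -0.6, -0.3]
finger_gap: 59.9
grip_force: 0.0
```

>>> jog_arm(
  rows=[
    [[0,0,0],[0,0,0]],
    [[0,0,0],[0,0,0]],
    [[0,0,0],[0,0,0]],
    [[0,0,0],[0,0,0]],
    [[0,0,0],[0,0,0]],
    [[0,0,0],[0,0,0]],
  ],
  grip=15,
  force=20,
)

```text
time: 3.7
tool_pos: [488.2, -262.8, 28.9]
tcp_rot: [180.0, 0.0, 74.9]
ft_force: [-0.4, -0.1, -0.8]
finger_gap: 14.9
grip_force: 0.0
```

Run:
```python
from h import *
a,p=pts('top'); b,q=pts('scene'); np.save('top1.npy',p);np.save('scene1.npy',q)
A=cv2.resize(a[150:230,300:400],(500,400),interpolation=cv2.INTER_CUBIC);B=cv2.resize(b[200:330,290:400],None,fx=3.077,fy=3.077,interpolation=cv2.INTER_CUBIC)
B=cv2.resize(b[230:330,310:385],(300,400),interpolation=cv2.INTER_CUBIC)
cv2.imwrite('pics/g1.png',np.hstack([A,B])); s=r.sense(); print(s['finger_gap'],s['grip_force'],s['tool_pos'])
```

```text
15.027659849130794 0.0 [ 488.18436192 -262.76841204   28.7929117 ]
```

View pics/g1.png

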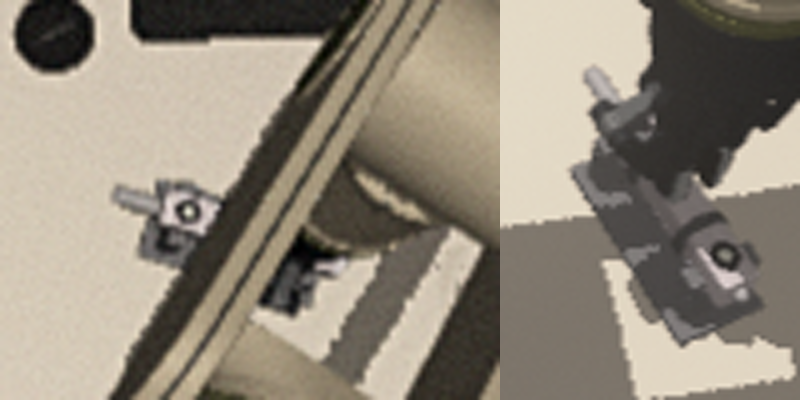

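The bar is still in the cradle with the gripper around it between the collars, but the reading of 15 mm and 0 N shows no grip. I'll close further and check.

>>> jog_arm(
  rows=[
    [[0,0,0],[0,0,0]],
    [[0,0,0],[0,0,0]],
    [[0,0,0],[0,0,0]],
  ],
  grip=8,
  force=30,
)

```text
time: 4.1
tool_pos: [488.2, -262.7, 28.8]
tcp_rot: [-180.0, -0.0, 74.9]
ft_force: [0.1, -0.5, -0.5]
finger_gap: 8.2
grip_force: 0.0
```

Run:
```python
from h import *
s=r.sense(); print(s)
P=np.load('scene1.npy'); q=P[230:330,310:385]
# points of fingers: project in bar frame
a=np.radians(-15.1); ex=np.array([np.cos(a),np.sin(a)]); ey=np.array([-np.sin(a),np.cos(a)])
c=np.array([488.1,-263.3]); X=(q[...,:2]-c)@ex; Y=(q[...,:2]-c)@ey
for r0 in range(30,70,4):
    print(r0+230,[(int(round(X[r0,k])),int(round(Y[r0,k])),int(round(q[r0,k,2]))) for k in range(20,60,4) if np.isfinite(X[r0,k])])
```

```text
{'time': 4.1, 'joint_pos': array([-3.35885042e+01,  8.64737199e+00,  1.01901344e+02,  1.33107270e-03,
        6.94546295e+01, -1.85191068e+01]), 'qd': array([ 0.09183346, -0.02759575, -0.02878642, -0.05457957,  0.00535164,
       -0.07997987]), 'joint_efforts': array([-2.27567885e-03, -5.31421709e+01, -4.52307737e+01, -5.33696020e-04,
        1.57628238e-03,  3.93206244e-05]), 'tool_pos': array([ 488.19649482, -262.74309319,   28.77815422]), 'tcp_rot': array([-1.79997224e+02, -2.24432289e-03,  7.49301354e+01]), 'ft_force': array([ 0.11284516, -0.50367667, -0.53439571]), 'wrist_torque': array([ 0.05187365, -0.02173061, -0.02887046]), 'grip_force': 0.0, 'finger_gap': 8.16251851084459}
260 [(-1, 90, -4), (-62, 5, 158), (-58, -1, 164), (-52, -5, 165), (-42, -5, 159), (-19, 8, 125), (-28, -12, 159), (-18, -12, 153), (-16, -19, 162), (14, -2, 117)]
264 [(-9, 78, 1), (-20, 51, 48), (-61, -7, 160), (-56, -12, 164), (-45, -11, 155), (-22, 3, 120), (-20, -6, 131), (-19, -15, 144), (-10, -17, 141), (10, -8, 114)]
268 [(-14, 69, 1), (-22, 47, 39), (-17, 40, 46), (-54, -13, 150), (-43, -12, 140),
[... 423 characters left out ...]
, 31, 6), (-8, 27, 7), (1, 24, 6), (-12, 0, 54), (-12, -11, 71), (2, -8, 56), (10, -12, 56), (44, 7, 0)]
284 [(-35, 33, -1), (-27, 29, 0), (-21, 22, 6), (-13, 19, 7), (-5, 15, 7), (-12, -3, 41), (-11, -13, 57), (-4, -17, 59), (3, -22, 61), (13, -23, 55)]
288 [(-40, 24, 0), (-32, 21, -1), (-27, 14, 7), (-19, 9, 9), (-11, 6, 8), (-3, 2, 8), (-15, -20, 54), (-9, -25, 58), (-1, -28, 57), (7, -32, 57)]
292 [(-45, 16, -1), (-36, 13, -3), (-28, 9, -2), (-23, 2, 6), (-16, -2, 7), (-7, -6, 6), (-16, -24, 45), (-9, -29, 48), (-7, -36, 58), (1, -40, 58)]
296 [(-49, 8, -2), (-42, 3, 0), (-35, -1, 2), (-27, -5, 1), (-21, -11, 7), (-13, -15, 8), (-5, -18, 6), (-15, -37, 49), (-10, -43, 56), (-4, -48, 58)]
```

Run:
```python
from h import *
im,p=pts('scene'); o=np.load('scene1.npy')
a=np.radians(-15.1); ex=np.array([np.cos(a),np.sin(a)]); ey=np.array([-np.sin(a),np.cos(a)])
c=np.array([488.1,-263.3])
d=np.linalg.norm(p-o,axis=2); ys,xs=np.where(d>12)
for y,x in zip(ys,xs):
    if 230<y<330 and 310<x<385: 
        f=lambda q:(int((q[:2]-c)@ex),int((q[:2]-c)@ey),int(q[2])); print(y,x,f(o[y,x]),f(p[y,x]))
B=cv2.resize(im[240:310,320:380],(600,700),interpolation=cv2.INTER_CUBIC)[:590]; cv2.imwrite('pics/g2.png',cv2.convertScaleAbs(B,alpha=1.8,beta=20))
```

```text
254 361 (-16, -13, 174) (-26, -22, 193)
255 335 (-56, 11, 161) (-5, 71, 46)
255 340 (-45, 10, 156) (2, 64, 50)
255 341 (-48, 4, 167) (-43, 10, 155)
255 384 (46, -12, 130) (121, 46, 0)
256 333 (-61, 11, 161) (9, 94, 0)
256 340 (-50, 3, 165) (-45, 9, 154)
256 376 (19, -17, 150) (102, 52, 0)
256 383 (45, -12, 127) (116, 44, 0)
257 376 (20, -17, 145) (30, -8, 127)
257 382 (43, -12, 123) (113, 43, 0)
258 332 (-63, 10, 157) (3, 90, 0)
258 348 (17, 52, 45) (-38, -5, 163)
258 381 (41, -12, 121) (109, 42, 0)
259 347 (7, 44, 58) (-39, -4, 160)
259 349 (-19, 10, 125) (16, 48, 47)
259 375 (19, -17, 139) (28, -10, 123)
259 380 (40, -11, 118) (106, 41, 0)
260 347 (7, 43, 57) (-39, -4, 156)
260 349 (-19, 10, 122) (15, 46, 46)
260 352 (-19, 2, 133) (-29, -7, 154)
260 365 (13, 0, 114) (-5, -16, 150)
260 366 (13, -1, 117) (8, -6, 128)
260 375 (21, -17, 134) (27, -11, 121)
260 379 (38, -11, 115) (102, 40, -1)
261 334 (-62, 3, 156) (3, 80, 1)
261 347 (4, 40, 58) (-38, -4, 152)
261 348 (-20, 11, 117) (8, 41, 54)
261 349 (-21, 7, 123) (9, 39, 56)
261 352 (-19, 1, 131) (-14, 6, 120)
261 366 (13, -3, 116) (
[... 2546 characters left out ...]
0, 1, 55) (5, -4, 68)
275 360 (39, 24, 0) (4, -7, 74)
275 364 (11, -11, 75) (47, 20, 0)
275 365 (13, -11, 74) (49, 19, 0)
276 349 (-19, -1, 78) (-10, 6, 58)
276 350 (-20, -5, 83) (-8, 6, 56)
276 358 (7, 0, 57) (-4, -11, 82)
276 360 (38, 22, 0) (5, -7, 69)
276 364 (12, -11, 69) (44, 17, 2)
277 350 (-20, -5, 80) (-10, 4, 58)
277 357 (4, 0, 55) (-6, -11, 79)
277 358 (6, -2, 55) (-3, -11, 77)
277 361 (37, 18, 1) (4, -11, 71)
278 350 (-20, -6, 78) (-9, 3, 54)
278 351 (-17, -7, 77) (-9, 1, 57)
278 357 (2, -3, 56) (-4, -10, 72)
279 351 (-17, -7, 73) (-9, 0, 56)
279 352 (-13, -6, 68) (-8, -1, 57)
279 353 (-13, -9, 73) (-6, -2, 56)
279 357 (1, -5, 55) (-4, -11, 70)
280 354 (-12, -11, 71) (-5, -5, 57)
```

View pics/g2.png

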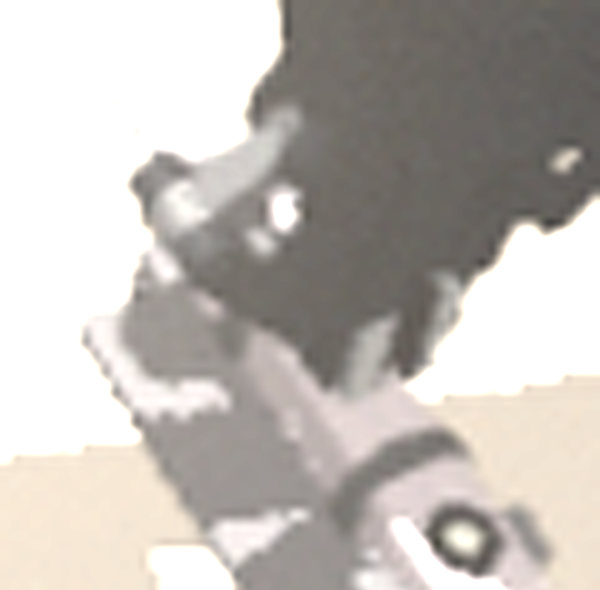

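The enlarged view and the depth change show the closed fingers hovering above the bar: their tips are at z≈69 while the TCP reads 29. The real tips are therefore about 40 mm higher than the reading, and laterally they are centred. I'll open, go down part way and check from depth.

>>> jog_arm(
  rows=[
    [[0,0,0],[0,0,0]],
    [[0,0,0],[0,0,0]],
    [[0,0,0],[0,0,0]],
    [[0,0,0],[0,0,0]],
    [[0,0,6],[0,0,0]],
    [[0,0,12],[0,0,0]],
    [[0,0,18],[0,0,0]],
    [[0,0,24],[0,0,0]],
    [[0,0,28],[0,0,0]],
    [[0,0,28],[0,0,0]],
  ],
  grip=50,
)

```text
time: 5.15
tool_pos: [487.5, -262.3, -0.3]
tcp_rot: [-179.9, -0.0, 74.9]
ft_force: [0.2, 0.2, -0.4]
finger_gap: 50.0
grip_force: 0.0
```

Run:
```python
from h import *
im,p=pts('scene'); print(r.sense()['tool_pos'],r.sense()['ft_force'],r.sense()['finger_gap'])
a=np.radians(-15.1); ex=np.array([np.cos(a),np.sin(a)]); ey=np.array([-np.sin(a),np.cos(a)])
c=np.array([488.1,-263.3]); q=p[230:330,310:400].reshape(-1,3); X=(q[:,:2]-c)@ex; Y=(q[:,:2]-c)@ey
for n,s in [('L',(X<-18)&(X>-48)),('R',(X>18)&(X<48))]:
    s=s&(abs(Y)<16)&(q[:,2]>14)&(q[:,2]<100); print(n,s.sum(),sorted([(int(z),int(x),int(y)) for x,y,z in zip(X[s],Y[s],q[s,2])])[:25])
```

```text
[ 4.87856328e+02 -2.62526180e+02  2.93604328e-01] [-0.29790529  0.47934206 -0.35457951] 49.95061872976853
L 129 [(41, -31, -7), (43, -31, -5), (43, -26, -10), (45, -34, -6), (45, -31, -9), (46, -30, -11), (47, -30, -8), (48, -32, -6), (48, -25, -11), (49, -29, -10), (50, -30, -7), (50, -28, -11), (51, -37, -2), (51, -36, 0), (52, -37, -6), (52, -35, -6), (52, -28, -10), (52, -26, -11), (53, -38, 1), (55, -33, -6), (55, -31, -10), (56, -36, -6), (56, -32, -8), (57, -31, -6), (57, -27, -11)]
R 148 [(39, 25, 0), (40, 26, 1), (41, 25, -4), (43, 24, 3), (43, 24, 5), (43, 25, -8), (43, 25, 8), (43, 31, -10), (44, 25, -3), (44, 28, -10), (45, 25, -9), (46, 24, 3), (46, 25, -7), (46, 25, 0), (46, 25, 5), (46, 26, 2), (47, 24, 8), (48, 24, -3), (48, 25, -6), (48, 25, 9), (48, 29, -10), (49, 25, 6), (50, 24, -9), (50, 36, -7), (51, 24, -2)]
```

>>> jog_arm(
  rows=[
    [[0,0,5],[0,0,0]],
    [[0,0,10],[0,0,0]],
    [[0,0,12],[0,0,0]],
    [[0,0,12],[0,0,0]],
  ],
)

```text
time: 5.6
tool_pos: [487.8, -262.5, -11.8]
tcp_rot: [-179.9, -0.0, 74.9]
ft_force: [0.4, 0.0, -0.2]
finger_gap: 49.9
grip_force: 0.0
```

>>> jog_arm(
  rows=[
    [[0,0,0],[0,0,0]],
    [[0,0,0],[0,0,0]],
    [[0,0,0],[0,0,0]],
    [[0,0,0],[0,0,0]],
    [[0,0,0],[0,0,0]],
  ],
  grip=16,
  force=20,
)

```text
time: 6.1
tool_pos: [488.4, -262.9, -11.0]
tcp_rot: [180.0, 0.0, 74.9]
ft_force: [-1.1, 1.7, 1.1]
finger_gap: 22.0
grip_force: 21.2
```

>>> jog_arm(
  rows=[
    [[0,0,0],[0,0,0]],
    [[0,0,0],[0,0,0]],
    [[0,0,-4],[0,0,0]],
    [[0,0,-10],[0,0,0]],
    [[0,0,-20],[0,0,0]],
    [[0,0,-36],[0,0,0]],
    [[0,0,-60],[0,0,0]],
    [[0,0,-88],[0,0,0]],
    [[0,0,-112],[0,0,0]],
    [[0,0,-124],[0,0,0]],
  ],
  grip=16,
  force=80,
)

```text
time: 7.1
tool_pos: [489.8, -263.8, 117.0]
tcp_rot: [179.7, 0.1, 74.9]
ft_force: [1.3, -0.2, -3.5]
finger_gap: 20.8
grip_force: 78.4
```

>>> jog_arm(
  rows=[
    [[0,0,0],[0,0,0]],
    [[0,0,0],[0,0,0]],
    [[0,0,0],[0,0,0]],
  ],
)

```text
time: 7.4
tool_pos: [487.2, -262.1, 111.0]
tcp_rot: [-179.8, -0.1, 74.9]
ft_force: [-0.4, -0.6, -3.6]
finger_gap: 21.2
grip_force: 78.4
```

Run:
```python
from h import *
print(r.sense()['ft_force'],r.sense()['wrist_torque'],r.sense()['tool_pos'])
im,p=pts('scene'); z=p[...,2]
a=np.radians(-15.1); ex=np.array([np.cos(a),np.sin(a)]); ey=np.array([-np.sin(a),np.cos(a)])
c=np.array([488.1,-263.3]); X=(p[...,:2]-c)@ex; Y=(p[...,:2]-c)@ey
for lo,hi in [(-60,-28),(28,60),(64,95)]:
    s=(abs(X)<9)&(Y>lo)&(Y<hi)&(z>150)&(z<195); print(lo,hi,s.sum(),np.round(np.percentile(z[s],[2,20,50,80,98]),1) if s.any() else '', np.round(np.percentile(Y[s],[1,99]),1) if s.any() else '')
# where is it? 
s=(z>155)&(z<190)&(abs(X)<40); print(np.argwhere(s).min(0),np.argwhere(s).max(0))
cv2.imwrite('pics/l.png',cv2.resize(im[130:330,270:450],(540,600),interpolation=cv2.INTER_CUBIC))
```

```text
[-0.43901516 -0.57223522 -3.62277251] [ 0.02622055  0.03243274 -0.00214067] [ 487.15325127 -262.08578998  111.0127319 ]
-60 -28 166 [162.3 177.  178.8 179.8 181.3] [-59.  -28.7]
28 60 27 [177.5 178.6 179.  179.7 180.4] [35.2 59.8]
64 95 63 [166.9 170.1 172.6 173.4 175. ] [65.1 90.4]
[213 338] [276 387]
```

View pics/l.png

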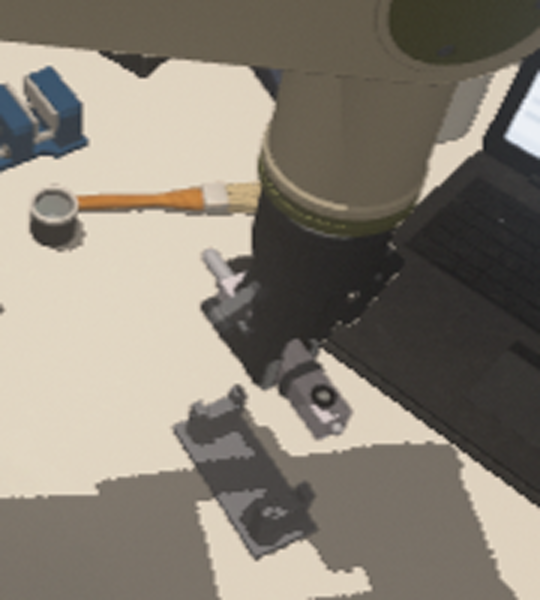

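```bash
python3 sh.py 488.1 -263.3 113 74.9 512 60 113 92;  python3 sh.py 512 60 113 92 515.8 279.4 113 97.4
```

```text
[318.4 -61.1  -0. ] rz -0.2985
[219.1  11.5  -0. ] rz -0.0942
```

The picture shows the bar held level by the gripper, clear of the cradle; its measured axis is at z≈168 for a TCP reading of 111. Moving to the stand.

>>> jog_arm(
  rows=[
    [[10,-2,0],[0,0,-0.01]],
    [[34,-6.5,0],[0,0,-0.03]],
    [[70,-13,0],[0,0,-0.065]],
    [[110,-21,0],[0,0,-0.1]],
    [[150,-29,0],[0,0,-0.14]],
    [[190,-36,0],[0,0,-0.178]],
    [[230,-44,0],[0,0,-0.215]],
    [[268,-51,0],[0,0,-0.25]],
    [[298,-57,0],[0,0,-0.28]],
    [[318.4,-61,0],[0,0,-0.2985]],
  ],
)

```text
time: 8.45
tool_pos: [511.1, 63.5, 112.1]
tcp_rot: [-179.9, -0.0, 92.2]
ft_force: [0.9, -0.6, -2.5]
finger_gap: 21.2
grip_force: 78.3
```

>>> jog_arm(
  rows=[
    [[15,1,0],[0,0,-0.006]],
    [[40,2,0],[0,0,-0.017]],
    [[70,4,0],[0,0,-0.03]],
    [[105,6,0],[0,0,-0.045]],
    [[140,8,0],[0,0,-0.06]],
    [[170,9,0],[0,0,-0.073]],
    [[195,10,0],[0,0,-0.084]],
    [[210,11,0],[0,0,-0.09]],
    [[217,11.5,0],[0,0,-0.0942]],
    [[219,11.5,0],[0,0,-0.0942]],
  ],
)

```text
time: 9.45
tool_pos: [515.7, 279.8, 112.5]
tcp_rot: [-180.0, 0.0, 97.4]
ft_force: [-0.1, 0.4, -2.9]
finger_gap: 20.8
grip_force: 78.4
```

>>> jog_arm(
  rows=[
    [[0,0,0],[0,0,0]],
    [[0,0,0],[0,0,0]],
    [[0,0,0],[0,0,0]],
    [[0,0,0],[0,0,0]],
  ],
)

```text
time: 9.85
tool_pos: [516.0, 279.2, 112.9]
tcp_rot: [180.0, 0.0, 97.4]
ft_force: [0.1, -0.0, -2.4]
finger_gap: 20.7
grip_force: 78.4
```

```bash
cat > st.py <<'E'
from h import *
def ax(yaw):
    a=np.radians(yaw); return np.array([np.cos(a),np.sin(a)]),np.array([-np.sin(a),np.cos(a)])
s=r.sense(); print(s['time'],s['tool_pos'],s['tcp_rot'],s['ft_force'],s['finger_gap'])
ex,ey=ax(7.4); M=np.array([511.7,311.1])
def st(v): d=np.array(v[:2])-M; return d@ex,d@ey
if __name__=='__main__':
    print('tcp in stand',st(s['tool_pos']))
E
cat > lk.py <<'E'
from st import *
za=s['tool_pos'][2]+57
ims=[]
for n in ('top','scene'):
    im,p=pts(n); z=p[...,2]; X=(p[...,:2]-M)@ex; Y=(p[...,:2]-M)@ey; Yc=st(s['tool_pos'])[1]
    for lab,m in [('bar+y',(Y>Yc+30)&(Y<Yc+58)&(abs(X)<22)&(abs(z-za-11)<3)),('bar-y',(Y<Yc-30)&(Y>Yc-58)&(abs(X)<22)&(abs(z-za-11)<3)),
       ('plg',(Y>Yc+66)&(Y<Yc+96)&(abs(X)<15)&(abs(z-za)<8)),
       ('tall',(Y>55)&(Y<95)&(abs(X)<26)&(abs(z-116)<3)),('low',(Y<-60)&(Y>-95)&(abs(X)<26)&(abs(z-74)<3))]:
        if m.sum()>3: print(n,lab,m.sum(),'X',np.round(np.percentile(X[m],[2,50,98]),1),'Y',np.round(np.percentile(Y[m],[2,50,98]),1),'z',np.round(np.median(z[m]),1))
    ims.append(im)
cv2.imwrite('pics/now_top.png',cv2.resize(ims[0][150:220,110:220],(660,420),interpolation=cv2.INTER_CUBIC))
cv2.imwrite('pics/now_scene.png',cv2.resize(ims[1][70:190,150:280],(650,600),interpolation=cv2.INTER_CUBIC))
E
python3 lk.py; python3 -c "from st import *;print(st(s['tool_pos']))"
```

```text
9.85 [515.96559607 279.18050082 112.87744771] [1.79994785e+02 4.86527994e-03 9.73798135e+01] [ 0.09620191 -0.01378022 -2.40467843] 20.679152058606014
top bar+y 12 X [-11.   -8.4  -2.1] Y [ 9.5 19.1 25.3] z 180.1
top bar-y 29 X [-9.9  2.5 10.8] Y [-89.7 -84.2 -76.3] z 180.8
top plg 29 X [-5.5 -2.   5.2] Y [34.7 44.9 55.9] z 173.4
top tall 41 X [-14.6   0.6  16.3] Y [66.1 74.9 82.8] z 115.8
top low 37 X [-16.4  -6.4   8.5] Y [-86.7 -79.9 -71.3] z 74.6
scene bar+y 8 X [-0.9  1.5  5.8] Y [ 9.7 15.3 23.7] z 180.4
scene bar-y 64 X [-11.1  -1.7  10.5] Y [-89.8 -76.9 -63. ] z 180.3
scene tall 44 X [-15.1   0.1  16.7] Y [65.7 74.5 85. ] z 115.4
scene low 55 X [-16.2   0.1  16.7] Y [-86.9 -79.7 -70.2] z 73.7
9.95 [515.91848317 279.42676768 112.86781471] [1.79993455e+02 2.63928886e-03 9.74010266e+01] [ 0.74320564 -0.09269402 -2.69457741] 20.51909862011053
(np.float64(0.10397525563350296), np.float64(-31.95275316745605))
```

>>> jog_arm(
  rows=[
    [[-3,0.5,5],[0,0,0]],
    [[-3,0.5,15],[0,0,0]],
    [[-3,0.5,28],[0,0,0]],
    [[-3,0.5,42],[0,0,0]],
    [[-3,0.5,55],[0,0,0]],
    [[-3,0.5,65],[0,0,0]],
    [[-3,0.5,71],[0,0,0]],
    [[-3,0.5,74],[0,0,0]],
    [[-3,0.5,75],[0,0,0]],
    [[-3,0.5,75],[0,0,0]],
  ],
)

```text
time: 10.95
tool_pos: [517.0, 277.1, 38.2]
tcp_rot: [180.0, -0.0, 97.4]
ft_force: [-0.4, -0.1, -3.6]
finger_gap: 20.6
grip_force: 78.4
```

```bash
python3 lk.py; python3 -c "from st import *;print(st(s['tool_pos']))"
```

```text
10.95 [517.01740591 277.06123005  38.2016147 ] [ 1.79960815e+02 -9.47188168e-03  9.74350211e+01] [-0.40670943 -0.13165452 -3.61724544] 20.63739853948553
top bar+y 9 X [-9.5 -6.5 -2.8] Y [12.6 17.9 23. ] z 106.5
top bar-y 19 X [-9.2  2.5 10.1] Y [-91.9 -87.6 -80.5] z 106.3
top plg 26 X [-5.2 -0.1  5.1] Y [33.1 45.9 55.5] z 98.6
top tall 8 X [-11.5  10.9  15.9] Y [65.  66.4 70.1] z 114.3
scene bar+y 9 X [-4.7  0.5  8.7] Y [ 1.8  8.8 21.7] z 106.6
scene bar-y 55 X [-10.1  -0.9  10.9] Y [-91.8 -77.1 -64.6] z 105.9
scene tall 46 X [-16.4  -0.9  17.8] Y [66.5 74.7 84.2] z 115.5
scene low 33 X [-16.7  -8.1  10.1] Y [-86.  -78.3 -69.6] z 73.1
11.05 [517.19483655 277.15075221  38.52931898] [ 1.79934511e+02 -1.87121726e-02  9.74322832e+01] [ 0.34802207  0.45668744 -2.61214069] 20.77128122040766
(np.float64(1.0765573219450122), np.float64(-34.37420076614706))
```

View pics/now_scene.png

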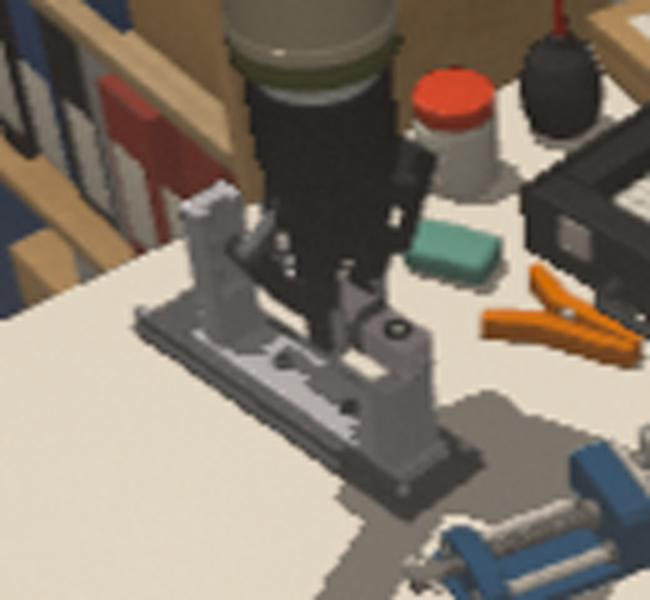

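The bar hangs over the stand, aligned with the groove (tall post at (215,260) in the crop), axis at about 95 and clear of the low post. Now feeling for the groove wall.

>>> jog_arm(
  rows=[
    [[1.5,0,0],[0,0,0]],
    [[3,0,0],[0,0,0]],
    [[4.5,0,0],[0,0,0]],
    [[6,0,0],[0,0,0]],
    [[7.5,0,0],[0,0,0]],
    [[9,0,0],[0,0,0]],
    [[10,0,0],[0,0,0]],
    [[10,0,0],[0,0,0]],
  ],
)

```text
time: 11.85
tool_pos: [515.3, 287.0, 37.7]
tcp_rot: [-180.0, 0.0, 97.4]
ft_force: [-0.4, -0.4, -2.2]
finger_gap: 21.0
grip_force: 78.4
```

>>> jog_arm(
  rows=[
    [[1,0,0],[0,0,0]],
    [[1,0,0],[0,0,0]],
  ],
)

```text
time: 12.05
tool_pos: [515.2, 287.9, 37.8]
tcp_rot: [-180.0, -0.0, 97.4]
ft_force: [-0.6, -0.4, -1.9]
finger_gap: 20.9
grip_force: 78.4
```

>>> jog_arm(
  rows=[
    [[1,0,0],[0,0,0]],
    [[1,0,0],[0,0,0]],
  ],
)

```text
time: 12.25
tool_pos: [515.1, 288.9, 37.8]
tcp_rot: [-180.0, -0.0, 97.4]
ft_force: [-0.8, 1.1, -3.0]
finger_gap: 20.9
grip_force: 78.4
```

>>> jog_arm(
  rows=[
    [[1,0,0],[0,0,0]],
    [[1,0,0],[0,0,0]],
  ],
)

```text
time: 12.45
tool_pos: [515.0, 289.9, 37.8]
tcp_rot: [180.0, -0.0, 97.4]
ft_force: [-0.3, -0.1, -2.7]
finger_gap: 20.9
grip_force: 78.4
```

>>> jog_arm(
  rows=[
    [[1,0,0],[0,0,0]],
    [[1,0,0],[0,0,0]],
  ],
)

```text
time: 12.65
tool_pos: [514.9, 290.8, 37.8]
tcp_rot: [180.0, 0.0, 97.4]
ft_force: [0.1, -0.2, -2.7]
finger_gap: 21.1
grip_force: 78.4
```

>>> jog_arm(
  rows=[
    [[1,0,0],[0,0,0]],
    [[1,0,0],[0,0,0]],
  ],
)

```text
time: 12.85
tool_pos: [514.8, 291.5, 37.8]
tcp_rot: [-180.0, 0.0, 97.4]
ft_force: [-0.2, -2.5, -1.8]
finger_gap: 20.8
grip_force: 78.4
```

>>> jog_arm(
  rows=[
    [[1,0,0],[0,0,0]],
    [[1,0,0],[0,0,0]],
  ],
)

```text
time: 13.05
tool_pos: [514.6, 292.6, 37.8]
tcp_rot: [-180.0, 0.0, 97.4]
ft_force: [0.1, -2.5, -1.5]
finger_gap: 20.9
grip_force: 78.4
```

>>> jog_arm(
  rows=[
    [[1,0,0],[0,0,0]],
    [[1,0,0],[0,0,0]],
  ],
)

```text
time: 13.25
tool_pos: [514.5, 293.7, 37.8]
tcp_rot: [-180.0, 0.0, 97.4]
ft_force: [-0.3, -3.7, -3.3]
finger_gap: 21.2
grip_force: 78.4
```

>>> jog_arm(
  rows=[
    [[1.5,0,0],[0,0,0]],
    [[3,0,0],[0,0,0]],
    [[4.5,0,0],[0,0,0]],
    [[6,0,0],[0,0,0]],
    [[7.5,0,0],[0,0,0]],
    [[9,0,0],[0,0,0]],
    [[10.5,0,0],[0,0,0]],
    [[12,0,0],[0,0,0]],
    [[13.5,0,0],[0,0,0]],
    [[13.5,0,0],[0,0,0]],
  ],
)

```text
time: 14.25
tool_pos: [512.7, 307.1, 37.7]
tcp_rot: [-180.0, 0.0, 97.4]
ft_force: [0.1, -4.9, -2.6]
finger_gap: 20.9
grip_force: 78.4
```

>>> jog_arm(
  rows=[
    [[1,0,0],[0,0,0]],
    [[2,0,0],[0,0,0]],
    [[2.5,0,0],[0,0,0]],
    [[2.5,0,0],[0,0,0]],
  ],
)

```text
time: 14.65
tool_pos: [512.4, 309.4, 37.7]
tcp_rot: [-180.0, 0.0, 97.4]
ft_force: [0.7, -5.6, -2.1]
finger_gap: 21.0
grip_force: 78.4
```

```bash
python3 lk.py; python3 -c "from st import *;print(st(s['tool_pos']),s['wrist_torque'])"
```

```text
14.65 [512.40839786 309.35990404  37.7194332 ] [-1.79990371e+02  3.37798777e-02  9.74317070e+01] [ 0.69938794 -5.62684768 -2.1104653 ] 20.980981477667346
top bar+y 4 X [-9.2 -8.6 -5.8] Y [42.9 51.9 54.1] z 104.7
top bar-y 25 X [-9.5  2.2 10.5] Y [-58.5 -51.  -41.7] z 104.8
top plg 12 X [-14.3  -2.3   3.5] Y [64.3 67.3 70.4] z 96.3
top tall 37 X [-15.4  -2.8  14.5] Y [66.6 76.8 82.5] z 115.8
top low 48 X [-15.2  -0.5  15.5] Y [-86.9 -79.6 -71.7] z 73.7
scene bar+y 7 X [-5.7 -1.4  2.5] Y [35.  43.8 52.4] z 106.3
scene bar-y 52 X [-10.9  -0.9  11.7] Y [-59.3 -45.1 -32.2] z 105.3
scene tall 22 X [-14.3  -2.7   9. ] Y [71.2 80.7 85. ] z 115.3
scene low 57 X [-16.2   0.5  17.8] Y [-86.6 -78.1 -68.9] z 73.6
14.75 [512.42317926 309.31570577  37.74031858] [-1.79989582e+02  3.18007658e-02  9.74247768e+01] [ 0.45584007 -5.75859592 -2.44490061] 20.753734954809573
(np.float64(0.4873467807576439), np.float64(-1.862575439580177)) [-0.93929187 -0.08809944  0.02611313]
```

View pics/now_scene.png

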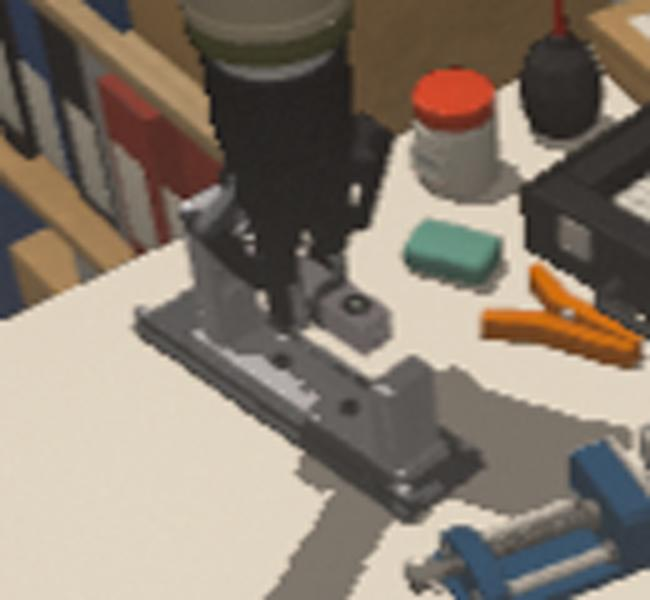

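In the picture the bar's pin end (about (375,335)) now sits inboard of and above the low post (about (410,400)). Next: push in slightly more, then slide down the groove.

>>> jog_arm(
  rows=[
    [[0.6,0,0],[0,0,0]],
    [[0.6,0,2],[0,0,0]],
    [[0.6,0,4],[0,0,0]],
    [[0.6,0,6],[0,0,0]],
    [[0.6,0,8],[0,0,0]],
    [[0.6,0,10],[0,0,0]],
    [[0.6,0,12],[0,0,0]],
    [[0.6,0,14],[0,0,0]],
    [[0.6,0,16],[0,0,0]],
    [[0.6,0,16],[0,0,0]],
  ],
)

```text
time: 15.75
tool_pos: [512.6, 309.9, 21.8]
tcp_rot: [180.0, 0.0, 97.4]
ft_force: [2.2, -7.0, -2.8]
finger_gap: 20.5
grip_force: 78.5
```

>>> jog_arm(
  rows=[
    [[0,0,2],[0,0,0]],
    [[0,0,4],[0,0,0]],
    [[0,0,6],[0,0,0]],
    [[0,0,8],[0,0,0]],
    [[0,0,10],[0,0,0]],
    [[0,0,12],[0,0,0]],
    [[0,0,13],[0,0,0]],
    [[0,0,14],[0,0,0]],
    [[0,0,14],[0,0,0]],
  ],
)

```text
time: 16.65
tool_pos: [512.1, 309.8, 7.3]
tcp_rot: [-180.0, 0.0, 97.4]
ft_force: [1.6, -5.2, -5.2]
finger_gap: 20.7
grip_force: 78.3
```

>>> jog_arm(
  rows=[
    [[0,0,1],[0,0,0]],
    [[0,0,2],[0,0,0]],
    [[0,0,2],[0,0,0]],
  ],
)

```text
time: 16.95
tool_pos: [512.4, 310.0, 5.7]
tcp_rot: [-180.0, 0.0, 97.4]
ft_force: [1.1, -6.1, -1.0]
finger_gap: 20.8
grip_force: 78.5
```

>>> jog_arm(
  rows=[
    [[0,0,0.7],[0,0,0]],
    [[0,0,0.7],[0,0,0]],
  ],
)

```text
time: 17.15
tool_pos: [512.5, 310.1, 5.2]
tcp_rot: [180.0, 0.0, 97.4]
ft_force: [2.0, -6.0, -1.5]
finger_gap: 20.9
grip_force: 78.6
```

>>> jog_arm(
  rows=[
    [[0,0,0.7],[0,0,0]],
    [[0,0,0.7],[0,0,0]],
  ],
)

```text
time: 17.35
tool_pos: [512.6, 310.1, 4.6]
tcp_rot: [180.0, 0.0, 97.4]
ft_force: [1.7, -5.8, -1.2]
finger_gap: 21.2
grip_force: 78.6
```

```bash
python3 lk.py
```

```text
17.35 [512.59261573 310.1437277    4.56390833] [1.79978642e+02 9.94512869e-03 9.74251565e+01] [ 1.72506759 -5.77653637 -1.24804384] 21.178726581908823
top bar+y 4 X [-9.3 -8.9 -5.5] Y [47.8 54.7 56.4] z 70.2
top bar-y 30 X [-10.4  -0.2   9.8] Y [-58.6 -51.9 -42.3] z 72.5
top plg 7 X [-5.1  0.4  4. ] Y [65.7 67.4 70.7] z 63.2
top tall 33 X [-14.6  -4.2  10.1] Y [65.8 74.6 80.9] z 116.0
top low 41 X [-16.    2.3  15.7] Y [-86.6 -77.8 -62. ] z 74.1
scene bar+y 9 X [-9.2 -2.1  6.6] Y [33.3 41.8 55.7] z 73.3
scene bar-y 55 X [-10.7   0.   12.1] Y [-56.6 -43.8 -31.7] z 72.0
scene plg 4 X [-14.1  -1.2  11.7] Y [67.1 71.6 84.5] z 60.5
scene tall 33 X [-15.7  -3.6  11.1] Y [68.1 77.2 84.8] z 115.4
scene low 62 X [-15.6  -0.3  16.3] Y [-87.3 -78.  -61.2] z 73.7
```

>>> jog_arm(
  rows=[
    [[0,0,0.6],[0,0,0]],
    [[0,0,0.6],[0,0,0]],
  ],
)

```text
time: 17.65
tool_pos: [512.6, 310.1, 4.0]
tcp_rot: [180.0, 0.0, 97.4]
ft_force: [1.1, -6.0, -1.7]
finger_gap: 20.8
grip_force: 78.6
```

>>> jog_arm(
  rows=[
    [[0,0,0.6],[0,0,0]],
    [[0,0,0.6],[0,0,0]],
  ],
)

```text
time: 17.85
tool_pos: [512.6, 310.1, 3.4]
tcp_rot: [180.0, 0.0, 97.4]
ft_force: [1.3, -6.6, -1.6]
finger_gap: 20.9
grip_force: 78.6
```

>>> jog_arm(
  rows=[
    [[0,0,0.4],[0,0,0]],
    [[0,0,0.4],[0,0,0]],
  ],
)

```text
time: 18.05
tool_pos: [512.7, 310.2, 3.1]
tcp_rot: [180.0, 0.0, 97.4]
ft_force: [1.2, -6.0, -1.4]
finger_gap: 20.7
grip_force: 78.6
```

>>> jog_arm(
  rows=[
    [[0,0,0.5],[0,0,0]],
    [[0,0,0.5],[0,0,0]],
  ],
)

```text
time: 18.25
tool_pos: [512.7, 310.2, 2.7]
tcp_rot: [180.0, -0.0, 97.4]
ft_force: [1.3, -6.5, 0.2]
finger_gap: 20.9
grip_force: 78.7
```

>>> jog_arm(
  rows=[
    [[0,0,0.5],[0,0,0]],
    [[0,0,0.5],[0,0,0]],
  ],
)

```text
time: 18.45
tool_pos: [512.8, 310.4, 2.4]
tcp_rot: [180.0, -0.0, 97.4]
ft_force: [-0.5, -6.2, 2.4]
finger_gap: 21.0
grip_force: 78.9
```

>>> jog_arm(
  rows=[
    [[0,0,0.5],[0,0,0]],
    [[0,0,0.5],[0,0,0]],
  ],
)

```text
time: 18.65
tool_pos: [512.8, 310.5, 2.1]
tcp_rot: [179.9, -0.0, 97.4]
ft_force: [-1.3, -6.5, 2.6]
finger_gap: 20.7
grip_force: 79.1
```

>>> jog_arm(
  rows=[
    [[0,0,-1],[0,0,0]],
    [[-1,0,-1.1],[0,0,0]],
    [[-2,0,-1.1],[0,0,0]],
    [[-3,0,-1.1],[0,0,0]],
    [[-4,0,-1.1],[0,0,0]],
    [[-4,0,-1.1],[0,0,0]],
  ],
)

```text
time: 19.25
tool_pos: [513.2, 306.3, 2.7]
tcp_rot: [180.0, -0.0, 97.4]
ft_force: [0.4, -4.9, -1.1]
finger_gap: 21.0
grip_force: 78.7
```

>>> jog_arm(
  rows=[
    [[-1,0,0],[0,0,0]],
    [[-2,0,0],[0,0,0]],
    [[-2,0,0],[0,0,0]],
  ],
)

```text
time: 19.55
tool_pos: [513.4, 304.3, 2.6]
tcp_rot: [180.0, -0.0, 97.4]
ft_force: [1.2, -3.8, -0.8]
finger_gap: 20.8
grip_force: 78.7
```

>>> jog_arm(
  rows=[
    [[-0.7,0,0],[0,0,0]],
    [[-0.7,0,0],[0,0,0]],
  ],
)

```text
time: 19.75
tool_pos: [513.5, 303.6, 2.6]
tcp_rot: [180.0, -0.0, 97.4]
ft_force: [1.6, -4.2, 0.1]
finger_gap: 21.0
grip_force: 78.7
```

>>> jog_arm(
  rows=[
    [[-0.6,0,0],[0,0,0]],
    [[-0.6,0,0],[0,0,0]],
  ],
)

```text
time: 19.95
tool_pos: [513.5, 303.0, 2.6]
tcp_rot: [180.0, -0.0, 97.4]
ft_force: [1.6, -4.7, 0.3]
finger_gap: 21.1
grip_force: 78.8
```

>>> jog_arm(
  rows=[
    [[-0.5,0,0],[0,0,0]],
    [[-0.5,0,0],[0,0,0]],
  ],
)

```text
time: 20.15
tool_pos: [513.5, 302.5, 2.5]
tcp_rot: [180.0, -0.0, 97.4]
ft_force: [1.6, -3.1, 0.6]
finger_gap: 20.9
grip_force: 78.8
```

>>> jog_arm(
  rows=[
    [[-0.4,0,0],[0,0,0]],
    [[-0.4,0,0],[0,0,0]],
  ],
)

```text
time: 20.35
tool_pos: [513.5, 302.2, 2.5]
tcp_rot: [180.0, -0.0, 97.4]
ft_force: [2.6, -3.9, -0.3]
finger_gap: 20.6
grip_force: 78.8
```

```bash
python3 lk.py
```

```text
20.35 [513.54960034 302.1696124    2.52332683] [ 1.79980588e+02 -8.06623072e-03  9.74306151e+01] [ 2.55358367 -3.91923692 -0.2600542 ] 20.60735794429892
top bar+y 6 X [-10.2  -9.3  -6.1] Y [38.5 44.5 47.6] z 69.2
top bar-y 29 X [-10.3   1.5   9.9] Y [-66.3 -59.  -52.4] z 70.4
top plg 22 X [-11.3  -0.1   8.6] Y [57.9 65.2 70.4] z 62.5
top tall 34 X [-15.   -5.2   9.5] Y [65.1 73.9 81. ] z 116.0
top low 60 X [-16.4  -0.4  15.8] Y [-86.4 -77.6 -62.2] z 73.8
scene bar+y 7 X [-5.5 -0.1  6.6] Y [29.  35.6 47.2] z 70.2
scene bar-y 49 X [-9.2  1.4 11.2] Y [-65.5 -51.8 -39.7] z 69.9
scene plg 6 X [-14.9 -14.5 -13.3] Y [68.5 75.2 78.2] z 56.7
scene tall 42 X [-17.   -2.5  14.9] Y [65.1 76.4 83.3] z 115.5
scene low 60 X [-16.4  -0.   17.2] Y [-86.3 -78.2 -64.7] z 74.0
```

View pics/now_scene.png

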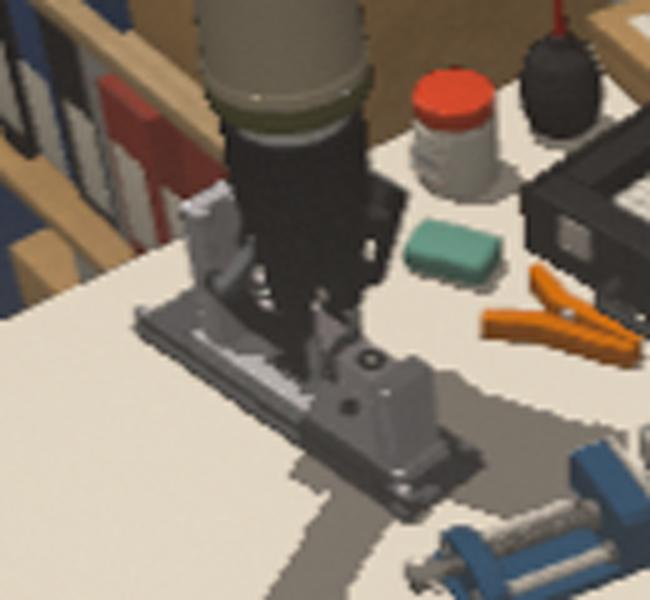

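The pin end is now at the low post's face around (385,365) in the crop, and the force trace showed no jam, so the pin is in the hole. A little more to reach the face.

>>> jog_arm(
  rows=[
    [[-0.5,0,0],[0,0,0]],
    [[-0.5,0,0],[0,0,0]],
  ],
)

```text
time: 20.65
tool_pos: [513.6, 301.8, 2.5]
tcp_rot: [180.0, -0.0, 97.4]
ft_force: [1.8, -1.9, 1.3]
finger_gap: 21.1
grip_force: 78.9
```

>>> jog_arm(
  rows=[
    [[-0.5,0,0],[0,0,0]],
    [[-0.5,0,0],[0,0,0]],
  ],
)

```text
time: 20.85
tool_pos: [513.6, 301.8, 2.5]
tcp_rot: [180.0, -0.1, 97.4]
ft_force: [3.1, 1.6, -0.9]
finger_gap: 20.9
grip_force: 78.8
```

>>> jog_arm(
  rows=[
    [[-0.5,0,0],[0,0,0]],
    [[-0.5,0,0],[0,0,0]],
  ],
)

```text
time: 21.05
tool_pos: [513.5, 301.8, 2.5]
tcp_rot: [180.0, -0.1, 97.5]
ft_force: [1.4, 5.4, -2.6]
finger_gap: 21.3
grip_force: 78.6
```

The bar has bottomed on the low post: position stops at y 301.8 and the force reverses. I'll relieve the force, soften the grip and then release.

>>> jog_arm(
  rows=[
    [[0.8,0,0],[0,0,0]],
    [[0.8,0,0],[0,0,0]],
    [[0.8,0,0],[0,0,0]],
  ],
  force=20,
)

```text
time: 21.35
tool_pos: [513.5, 301.7, 2.5]
tcp_rot: [180.0, -0.0, 97.4]
ft_force: [2.9, 3.1, -0.7]
finger_gap: 20.8
grip_force: 78.7
```

>>> jog_arm(
  rows=[
    [[0,0,0],[0,0,0]],
    [[0,0,0],[0,0,0]],
    [[0,0,0],[0,0,0]],
    [[0,0,0],[0,0,0]],
  ],
  grip=40,
)

```text
time: 21.75
tool_pos: [513.2, 301.1, 2.2]
tcp_rot: [-180.0, 0.0, 97.4]
ft_force: [-0.4, -0.0, -0.2]
finger_gap: 39.9
grip_force: 0.0
```

```bash
python3 lk.py
```

```text
21.75 [513.20490746 301.12171972   2.179455  ] [-1.79962644e+02  2.15449270e-02  9.74306245e+01] [-0.41065359 -0.01840257 -0.17510053] 39.93279189025573
top bar+y 4 X [-10.8  -8.   -5.9] Y [35.3 45.7 47.5] z 70.5
top bar-y 26 X [-10.3  -0.7  10.6] Y [-67.6 -61.  -53.5] z 70.5
top plg 25 X [-11.7  -0.5   9.4] Y [56.8 64.4 70.7] z 61.7
top tall 36 X [-15.6  -5.4   9.6] Y [65.1 74.2 81.1] z 115.4
top low 59 X [-16.3   0.9  15.7] Y [-87.  -77.8 -61.7] z 73.5
scene bar-y 49 X [-11.1   0.8  11. ] Y [-64.9 -53.2 -42. ] z 69.9
scene tall 40 X [-17.   -1.8  14.9] Y [66.5 76.8 85.6] z 115.4
scene low 58 X [-17.7  -1.3  16.8] Y [-85.9 -77.8 -65.5] z 73.7
```

>>> jog_arm(
  rows=[
    [[0,0,0],[0,0,0]],
    [[0,0,0],[0,0,0]],
    [[0,0,-4],[0,0,0]],
    [[0,0,-12],[0,0,0]],
    [[0,0,-25],[0,0,0]],
    [[0,0,-45],[0,0,0]],
    [[0,0,-75],[0,0,0]],
    [[0,0,-110],[0,0,0]],
    [[0,0,-140],[0,0,0]],
    [[0,0,-155],[0,0,0]],
  ],
  grip=55,
)

```text
time: 22.85
tool_pos: [515.3, 302.3, 162.5]
tcp_rot: [179.7, -0.1, 97.4]
ft_force: [0.8, 0.1, 0.5]
finger_gap: 54.9
grip_force: 0.0
```

>>> jog_arm(
  rows=[
    [[-30,-20,0],[0,0,0]],
    [[-70,-50,0],[0,0,0]],
    [[-105,-80,0],[0,0,0]],
    [[-125,-100,0],[0,0,0]],
    [[-130,-100,0],[0,0,0]],
    [[-130,-100,0],[0,0,0]],
    [[-130,-100,0],[0,0,0]],
  ],
)

```text
time: 23.55
tool_pos: [431.8, 160.1, 157.7]
tcp_rot: [180.0, -0.0, 97.4]
ft_force: [0.9, 0.3, 0.0]
finger_gap: 55.2
grip_force: 0.0
```

```bash
cat > fin.py <<'E'
from st import *
out=[]
for n in ('top','scene'):
    im,p=pts(n); z=p[...,2]; X=(p[...,:2]-M)@ex; Y=(p[...,:2]-M)@ey
    for a in range(-66,66,12):
        m=(abs(X)<8)&(Y>a)&(Y<a+12)&(z>45)&(z<85)
        if m.sum()>2: print(n,a,m.sum(),np.round([np.median(z[m]),np.median(X[m])],1))
    out.append(im)
cv2.imwrite('pics/fin.png',np.hstack([cv2.resize(out[0][150:220,120:215],(400,300),interpolation=cv2.INTER_CUBIC),cv2.resize(out[1][90:185,160:287],(400,300),interpolation=cv2.INTER_CUBIC)]))
E
python3 fin.py
```

```text
23.55 [431.78224951 160.06713549 157.71801494] [ 1.79953205e+02 -2.33760218e-02  9.74211037e+01] [0.87730958 0.34814271 0.03778728] 55.17343348650832
top 42 10 [66.4  0.5]
top 54 17 [62.7 -0.7]
scene -66 17 [70.7 -2.1]
scene -54 16 [70.2 -1. ]
scene -42 22 [71.5  0.2]
scene -30 10 [70.3 -3.5]
scene -18 15 [69.5  0.4]
scene -6 18 [71.  -0.9]
scene 6 18 [72.9 -0.6]
scene 18 5 [69.4  6.6]
```

View pics/fin.png

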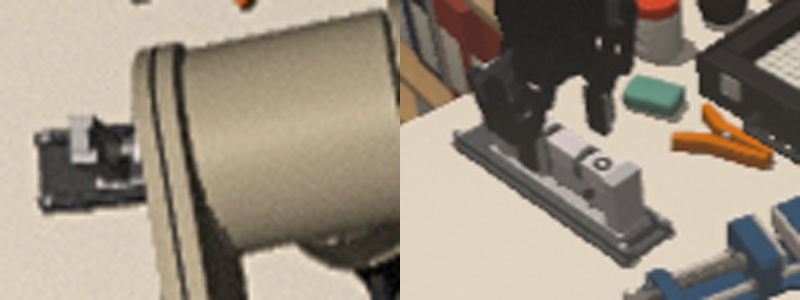

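The final picture shows the bar seated level between the posts: pin end flush on the low post (about (630,180)), plunger in the tall post, and the gripper clear. Handing in.

```bash
python3 -c "from bench import r; print(r.hand_in())"
```

```text
the job is handed in; nothing more can be done
None
```

The bar is in the stand, level and holding on its own, with the plunger in the groove's bottom pocket and the pin in the low post's hole; I handed the job in at about 23.7 s and no verdict came back.

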